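# Clamp a glass sight tube in its padded stand

### The arm

A 6-joint arm with a two-finger parallel gripper is mounted at the origin on a cart in front of the work surface, level with it; the furniture and walls round the work are solid. World frame = base frame: x ahead of the robot, y to its left, z up, the work surface at z = 0. Lengths are in mm, angles in degrees, forces in N, time in s.
With the tool pointing down it reaches from about 400 to 925 mm from the base axis. Payload 12.5 kg.
Tool frame: the origin (TCP) lies at the very end of the fingers, on their centre line; the grasp point (between the pads) lies 19 mm behind it; z points along the fingers, y is the direction in which the jaws open and shut (so a half turn about z gives the same grasp; the last joint's range is limited). The gripper opens to 95 mm and grips with 3 to 60 N. Pads are 20 mm wide; open, the fingers measure 119 mm over their backs; the gripper's body (75 mm by 180 mm) begins 59 mm behind the grasp point.
Start: joints at [69.58, 28.126, 89.318, -0, 62.55, -6.05], TCP at [155.094, 605.469, 214.661] pointing down, gripper open.
Joint ranges: [-177.58, 177.58], [-47.91, 125.51], [2.72, 160], [-65.01, 245.01], [3.68, 167.84], [-153.87, 153.87]. Speed limits (degrees/s): [127.2, 127.2, 159.86, 180, 180, 180].

### API

Orientations are given as a 3x3 rotation matrix whose columns are the frame's x, y, z axes.
In Python, from workcell import env gives the robot as it stands. The module is installed in compiled form; this text tells all that it offers.
- The arm moves only by the shell command python3 -m inch 'ROWS' [FORCE]. ROWS is JSON, a list of rows, each an object of numbers: "ax", "ay", "az": the turn, a rotation vector about the tool's x, y, z in rad; "dx", "dy", "dz": the shift along the tool's x, y, z in m; "jaw": the closure in counts, from 0 (fully open) to 255 (shut). A call has 1 to 10 rows; each row is the pose to reach, as a shift and turn from the pose commanded when the call began, along the tool's axes at that moment; what a row does not reach only later rows make up. A row lasts 1/8 s, in which the tool goes at most 62.5 mm and 10.7 degrees, less where a joint would pass 70% of its speed; a pose out of reach is approached as far as the arm can. A call with a gripper value outside its range is refused whole. The fingers move at their own pace and stop on an object; FORCE is the grip in N (left out, the last holds). Time passes only in rows, so rows that repeat a pose let the fingers close. It gives the time, the measured TCP pose, the force and the opening at its end, in the units of the state.
- env.observe(): the state, without advancing time (a new reading comes with each control period).
- env.get_image(name): name is "scene" or "top"; returns (picture, depth): 400x640x3 uint8, red, green, blue; 400x640 float32, mm along the optical axis (not along the pixel's ray), 0 where there is no reading.
- env.camera_info(name): a dict with "intrinsics" (3x3 intrinsics, pixels), "rvec" (rotation vector, rad) and "tvec" (3), from world to camera coordinates, as OpenCV has them. Camera axes: x right, y down, z forward; pixel columns grow to the right and rows downward; lengths in mm; the calibration is good to about 2 mm. A picture is of the moment at which its call begins. camera_info takes no time and is no camera call.
- env.hand_in(): hands the job in, once; it reports no verdict.
Trained networks look in the newest picture that a camera, given by its name, has taken for a name from the list of things; names that differ only in an ending like _2 or _b are one class to them, and where a whole thing is asked for, a point or a joint stands for the part that bears it (a point fixed in the world has none). Each returns a list of dicts, best first, with "p" (0 to 1); they miss things now and then, are a little off and sometimes report something else, mostly with a low value. They report only what shows in the picture. A call takes as long as a camera call.
- env.recognise(query, camera): "uv" ([column, row] in pixels, amid what is visible of it).
- env.cut_out(query, camera): "mask" (400x640 bool, what is visible of it) and "uv" ([column, row] in pixels, amid what is visible of it).
- env.tip_of(query, camera): "uv" ([column, row] in pixels: a listed point, or the origin of a listed thing).
The state is a dict: "time_s": time; "joint_pos": joint angles; "qvel": joint speeds; "joint_efforts": joint torques, N m; "tcp_pos": TCP position; "orientation": TCP orientation; "contact_force": force on the tool from outside, world axes, zero at the start; "torque": the same for the moment, N m; "grip_width": opening from 0.0 (shut) to 1.0 (fully open).
Only numpy, scipy, OpenCV 4.12 (cv2) and the standard library are available. Lean on these libraries where they do the work, as an engineer would, in place of code of your own. Each camera call takes 0.05 s, during which the arm holds its last target. There are 200 camera calls.

### The job

The glass sight tube is to be inspected: gripping it lightly, because it cracks if squeezed or knocked, pick it up and lay it down softly in the two rubber V saddles of the blue stand, glass on the saddles and the brass end nuts outside them. Let go of it, then swing the hold-down arm by its red grip fully down, without letting it slam, so that its sprung foot holds the glass. Leave the stamp, the hex key and the ring gauge where they are.

Things in the scene. Friction and masses are not known exactly. Their poses are not given: they have to be found in the camera images.
- sight_tube: Glass sight tube, 130 mm long, 0.15 to 0.25 kg: green glass cylinder 26 mm in diameter, with a brass hexagon nut (36 mm across flats, 22 mm long) on either end; bare glass 86 mm long between the nuts. It lies on the bench on a flat of its nuts. Origin at the start: on the bench under the middle; y along the tube.
- tube_mid (a point): Middle of the sight tube, on its axis (18 mm above the bench when it lies there); y along the tube. The glass cracks if the fingers' forces on it add up to more than 120 N (20 to 40 N a finger is safe), or if it meets the stand with more than 40 N.
- stand: Fixed blue clamping stand on the bench: base plate 90 x 200 x 12 mm (x, y, z), from y = -80 to +120 mm. Origin at bench height midway between the saddles; y runs along the seat towards the hinge post. Two rubber-faced V saddles at y = -29 and +29 mm, each 12 mm along y, 49 mm in x, up to z = 62 mm (46 mm gap between). Hinge post at y = 95 mm, 36 mm wide, up to z = 106 mm.
- seat (a point): Where the middle of the tube belongs, with the tube along y: 60 mm above the stand's origin. Axes as the stand's.
- holddown (a joint): Angle of the steel hold-down arm in rad: 0 = fully down (arm level over the tube, foot pressed on the glass), about 1.57 = upright, grows as it opens, up to 1.9. It starts open. Its hinge is stiff and stays where it is left; moving it takes 3 to 6 N at the red grip.
- holddown_hinge (a point): Hinge axis of the hold-down arm (along the stand's x): y = 95, z = 100 mm in the stand's frame.
- grip (a point): Centre of the red grip on a stem on the hold-down arm: a cylinder along the stand's x, 36 mm long, 26 mm in diameter. With the arm down, 145 mm from the hinge towards the stand's -y and 38 mm above the hinge, that is at y = -50, z = 138 mm in the stand's frame. It can be gripped from above by its two flat ends.
- foot: Sprung rubber foot, 20 mm in diameter, under the arm; when the arm is down it presses on the middle of the glass with about 3 N. It is pushed in 4 mm by the tube.
- stamp: Dark red hand stamp, 25 x 25 x 60 mm, standing on the bench: a bystander. Origin under its middle.
- hex_key: Black hex key, 31 x 93 x 6 mm, lying: a bystander.
- ring_gauge: Flat steel ring gauge, 55 mm across, 16 mm high, lying: a bystander. Origin under its middle.

How it is judged:
By the outcome, as a careful person would: the job done as asked, in the order asked, and still so for the second after the job is handed in, with the robot touching nothing.
It also fails if it takes over 58 s, if anything falls off the work surface, if the arm or the gripper's body presses on something with over 40 N, if the wrist force passes 120 N, or if a joint passes its speed limit or range.

## Working session

There is one attempt and no reset: what is moved stays moved. The work goes in short steps, Python scripts to look and compute and a shell command to move; the robot and the scene stay as the last step left them, time stands still between calls to the robot, and variables do not carry over. Pictures are saved under pics/ and viewed, about 8 in all and at most 12, crops included, and the job is handed in when it is done.

```bash
mkdir -p pics
cat > h.py <<'E'
import numpy as np, cv2
from workcell import env
def cam(n):
    c=env.camera_info(n); R=cv2.Rodrigues(np.array(c["rvec"],float))[0]
    return np.array(c["intrinsics"],float),R,np.array(c["tvec"],float).ravel()
def cloud(n,depth):
    K,R,t=cam(n); v,u=np.mgrid[0:400,0:640]; d=depth.astype(float)
    P=np.stack([(u-K[0,2])/K[0,0]*d,(v-K[1,2])/K[1,1]*d,d],-1)
    return (P-t)@R   # 400x640x3 world
def onz(n,uv,z):
    K,R,t=cam(n); r=R.T@np.linalg.inv(K)@np.array([uv[0],uv[1],1.]); o=-R.T@t
    return o+r*(z-o[2])/r[2]
def proj(n,p):
    K,R,t=cam(n); q=K@(R@np.array(p,float)+t); return q[:2]/q[2]
def snap(n,f):
    im,d=env.get_image(n); cv2.imwrite(f"pics/{f}.png",im[:,:,::-1]); return im,d
E
python3 - <<'E'
from h import *
np.set_printoptions(precision=1,suppress=True)
for n in("top","scene"):
    im,d=snap(n,n+"0"); C=cloud(n,d)
    print(n,"cam at",-cam(n)[1].T@cam(n)[2])
    for q in("sight_tube","stand","grip","stamp","hex_key","ring_gauge"):
        for r in env.cut_out(q,n)[:1]:
            m=r["mask"]&(d>0);P=C[m]; 
            print(q,r["p"],r["uv"],"n",m.sum(),"med",np.median(P,0),"lo",np.percentile(P,2,0),"hi",np.percentile(P,98,0))
    for q,z in(("tube_mid",18),("stand",0),("seat",60),("holddown_hinge",100),("grip",150)):
        for r in env.tip_of(q,n)[:1]: print("tip",q,r["p"],r["uv"],onz(n,r["uv"],z))
s=env.observe();print(s["time_s"],s["tcp_pos"],s["contact_force"]);print(np.array(s["orientation"]))
E
```

```text
top cam at [348.9  51.4 992.2]
sight_tube 0.71 [436.2, 209.0] n 864 med [ 434.  -205.4   29.6] lo [ 417.3 -270.6   -0.9] hi [ 455.6 -143.3   37.9]
stand 0.86 [294.2, 194.8] n 3596 med [455.2 123.9  12.7] lo [410.6  19.7   8.4] hi [498.9 223.5 258.2]
grip 0.63 [245.9, 182.0] n 659 med [460.7 197.1 249.9] lo [448.2 154.1  99.6] hi [481.7 230.3 260.1]
ring_gauge 0.83 [197.8, 219.2] n 442 med [414.5 358.   15.4] lo [389.2 332.6  -1.5] hi [440.3 384.1  19.3]
tip tube_mid 0.59 [439.4, 210.2] [ 425.3 -210.4   18. ]
tip stand 0.57 [307.7, 200.3] [453.9  93.3   0. ]
tip seat 0.74 [305.8, 192.9] [464.1  94.9  60. ]
tip holddown_hinge 0.57 [262.0, 190.6] [465.2 186.1 100. ]
tip grip 0.82 [230.4, 180.5] [480.  242.3 150. ]
scene cam at [ -31.  -522.3  729.8]
sight_tube 0.97 [397.2, 297.2] n 976 med [ 425.2 -218.6   26.7] lo [ 413.4 -273.4   -1.4] hi [ 445.4 -147.2   35.5]
stand 0.61 [300.4, 205.8] n 3061 med [451.2 137.4  13.2] lo [403.7  13.4  -2.1] hi [554.  345.7 251.7]
grip 0.71 [291.4, 139.7] n 650 med [455.4 182.  201.7] lo [445.1 153.9   3.9] hi [612.6 422.9 255.9]
stamp 0.5 [366.1, 247.5] n 196 med [474.4 -69.3  36.9] lo [467.3 -76.9  -1.6] hi [490.  -54.   56.8]
hex_key 0.54 [328.3, 275.4] n 126 med [379.8 -71.4   2.7] lo [ 376.4 -102.4   -2.3] hi [401.5 -13.9   6.4]
ring_gauge 0.71 [240.3, 175.7] n 264 med [410.3 355.4  11.4] lo [385.2 332.   -3.7] hi [440.3 402.2  15.5]
tip tube_mid 0.64 [395.9, 295.3] [ 436.5 -208.3   18. ]
tip stand 0.96 [313.4, 221.8] [454.3  91.2   0. ]
tip seat 0.92 [312.6, 205.8] [448.9  87.2  60. ]
tip holddown_hinge 0.81 [291.5, 168.8] [468.9 199.9 100. ]
tip grip 0.87 [282.8, 118.7] [553.6 353.8 150. ]
1.2 [155.1 605.5 214.7] [ 0.8 -0.3  0. ]
[[-1.   0.2  0. ]
 [ 0.2  1.   0. ]
 [-0.   0.  -1. ]]
```

View pics/top0.png

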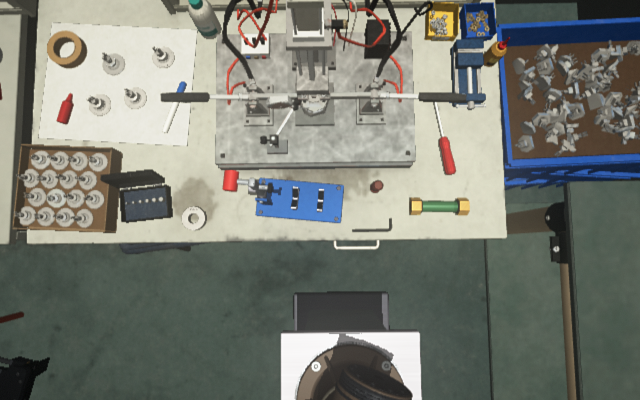

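View pics/scene0.png

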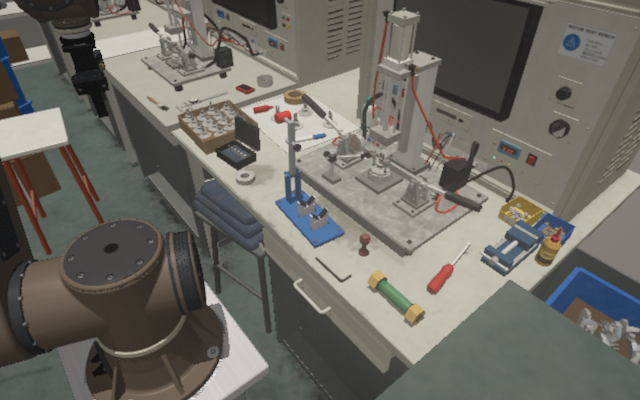

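The top view shows the tube (green, brass ends) at (439,206). The blue stand is at (300,197) with saddles near (295,198) and (320,199), and the red grip at (231,181) is open past upright. Stamp is at (376,186), hex key at (372,226), ring gauge at (194,217). Next I measure tube axis, stand yaw and grip precisely.

Run:
```python
from h import *
np.set_printoptions(precision=1,suppress=True)
for n in("top","scene"):
    im,d=snap(n,n+"1"); C=cloud(n,d); hsv=cv2.cvtColor(im,cv2.COLOR_RGB2HSV)
    H,S,V=hsv[...,0].astype(int),hsv[...,1],hsv[...,2]; X,Y,Z=C[...,0],C[...,1],C[...,2]
    # tube
    box=(X>380)&(X<490)&(Y>-300)&(Y<-120)&(d>0)
    for nm,m in(("green",box&(H>45)&(H<90)&(S>80)),("brass",box&(H>12)&(H<32)&(S>110)&(Z>8))):
        P=C[m]
        r=cv2.minAreaRect(P[:,:2].astype(np.float32)); print(n,nm,m.sum(),r,"zmax",np.percentile(P[:,2],95))
        if nm=="brass":
            k=P[:,1]>-207; a,b=P[k],P[~k]
            for q in(a,b): print("  nut med",np.median(q,0),"top",np.median(q[q[:,2]>30],0), "lo",np.percentile(q,3,0),"hi",np.percentile(q,97,0))
    m=(H>100)&(H<125)&(S>120)&(X>380)&(X<530)&(Y>-20)&(Y<260)&(d>0)
    P=C[m&(abs(Z-12)<5)]; r=cv2.minAreaRect(P[:,:2].astype(np.float32)); print(n,"plate",len(P),r, cv2.boxPoints(r).tolist())
    m=((H<6)|(H>174))&(S>150)&(X>380)&(X<560)&(Y>120)&(Y<330)&(Z>150)&(d>0)
    P=C[m]; print(n,"red",m.sum(),np.median(P,0),P.min(0),P.max(0))
    m=(V<60)&(X>420)&(X<500)&(Y>40)&(Y<150)&(Z>35)&(Z<70); P=C[m]; print("saddle",m.sum(), cv2.minAreaRect(P[:,:2].astype(np.float32)) if m.sum()>4 else 0)
    cr=im[120:260,200:500] if n=="top" else im[90:340,230:460]
    cv2.imwrite(f"pics/{n}1c.png",cv2.resize(cr[:,:,::-1],None,fx=2.6 if n=="top" else 2.4,fy=2.6 if n=="top" else 2.4,interpolation=cv2.INTER_CUBIC))
```

```text
top green 122 ((433.0003356933594, -208.72320556640625), (77.75507354736328, 15.968557357788086), 89.3746109008789) zmax 33.20004257793899
top brass 319 ((433.38946533203125, -206.90147399902344), (128.43763732910156, 36.695735931396484), 87.81522369384766) zmax 38.196141198076646
  nut med [ 434.2 -153.5   34.3] top [ 436.3 -153.4   35.4] lo [ 418.7 -164.6   21.2] hi [ 451.2 -143.5   38.2]
  nut med [ 431.7 -260.6   34.6] top [ 434.6 -260.5   35.4] lo [ 415.6 -270.6   21.9] hi [ 449.4 -251.4   38.6]
top plate 2441 ((453.73846435546875, 112.384033203125), (197.7056427001953, 87.26201629638672), 84.34455108642578) [[400.5782775878906, 18.312034606933594], [487.4155578613281, 9.712715148925781], [506.8986511230469, 206.45602416992188], [420.0613708496094, 215.05535888671875]]
top red 259 [464.2 218.4 256.9] [446.9 207.2 247.8] [482.4 232.2 262.1]
saddle 99 ((451.6939392089844, 92.34088134765625), (65.63923645019531, 34.499874114990234), 85.00469207763672)Traceback (most recent call last):
  File "<stdin>", line 10, in <module>
    return _quantile_unchecked(
        a, q, axis, out, overwrite_input, method, keepdims, weights)
    return _ureduce(a,
                    func=_quantile_ureduce_func,
    ...<5 lines>...
                    overwrite_input=overwrite_input,
                    method=method)
    r = func(a, **kwargs)
    result = _quantile(arr,
                       quantiles=q,
    ...<2 lines>...
                       out=out,
                       weights=wgt)
    slices_having_nans = np.isnan(arr[-1, ...])
                                  ~~~^^^^^^^^^
IndexError: index -1 is out of bounds for axis 0 with size 0
```

View pics/top1c.png

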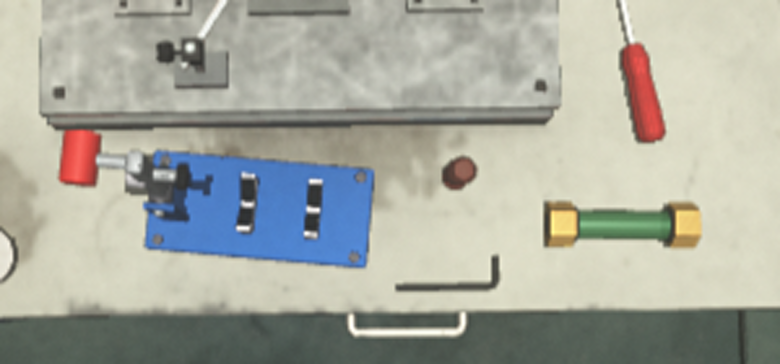

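```bash
cat >> h.py <<'E'
from scipy.spatial.transform import Rotation as Ro
np.set_printoptions(precision=3,suppress=True)
def go(p,ang,tilt=None):
    """world TCP target mm, tool-y angle deg, tool down -> row values"""
    s=env.observe(); R=np.array(s["orientation"]); t=np.array(s["tcp_pos"]); a=np.radians(ang)
    Y=np.array([np.cos(a),np.sin(a),0]); Z=np.array([0,0,-1.]); T=np.stack([np.cross(Y,Z),Y,Z],1)
    print("d",R.T@(np.array(p,float)-t)/1000,"a",Ro.from_matrix(R.T@T).as_rotvec())
def st():
    s=env.observe(); print("t",s["time_s"],"tcp",np.array(s["tcp_pos"]),"F",np.array(s["contact_force"]),"w",s["grip_width"],"q",np.array(s["joint_pos"]),"\n",np.array(s["orientation"]))
a_=np.radians(-5.66); SX=np.array([np.cos(a_),np.sin(a_),0]); SY=np.array([-np.sin(a_),np.cos(a_),0]); SO=np.array([452,92.5,0])
def S(x,y,z): return SO+x*SX+y*SY+np.array([0,0,z])
E
python3 - <<'E'
from h import *
n="top"; im,d=env.get_image(n); C=cloud(n,d); X,Y,Z=C[...,0],C[...,1],C[...,2]
for x0 in range(500,720,40):
  print(x0,[int(np.max(Z[(X>x0)&(X<x0+40)&(Y>y0)&(Y<y0+40)&(d>0)],initial=-1)) for y0 in range(-320,300,40)])
im,d=snap("scene","scene2")
cv2.imwrite("pics/scene2c.png",cv2.resize(im[90:340,230:460][:,:,::-1],None,fx=2.4,fy=2.4,interpolation=cv2.INTER_CUBIC))
C=cloud("scene",d);hsv=cv2.cvtColor(im,cv2.COLOR_RGB2HSV);H,Sa=hsv[...,0].astype(int),hsv[...,1];X,Y,Z=C[...,0],C[...,1],C[...,2]
m=((H<6)|(H>174))&(Sa>150)&(X>400)&(X<520)&(Y>120)&(Y<280)&(Z>200)&(d>0)
print("red",m.sum(),np.median(C[m],0),C[m].min(0),C[m].max(0))
m=(H>100)&(H<125)&(Sa>120)&(X>380)&(X<530)&(Y>-20)&(Y<260)&(abs(Z-12)<5)
r=cv2.minAreaRect(C[m][:,:2].astype(np.float32)); print("plate",r)
m=(H>45)&(H<90)&(Sa>80)&(X>380)&(X<490)&(Y>-300)&(Y<-120); r=cv2.minAreaRect(C[m][:,:2].astype(np.float32)); print("green",r)
print("pred grip px top",proj("top",S(0,133,245)),"scene",proj("scene",S(0,133,245)))
go([350,300,330],75.6); go([400,50,330],40);go([433,-207,150],-1.2)
E
```

```text
500 [4, 25, 27, 6, 52, 53, 53, 53, 53, 53, 53, 53, 54, 53, 53, 53]
540 [4, 25, 26, 4, 52, 48, 48, 48, 48, 49, 48, 130, 132, 48, 49, 52]
580 [5, 4, 27, 5, 49, 48, 48, 49, 48, 49, 48, 125, 125, 48, 48, 48]
620 [44, 37, 176, 169, 159, 140, 134, 125, 361, 363, 363, 172, 167, 141, 158, 182]
660 [51, 51, 16, 4, 55, 137, 136, 129, 379, 473, 474, 437, 131, 139, 146, 47]
700 [45, 43, 5, 4, 55, 94, 183, 279, 361, 380, 362, 350, 297, 80, 93, 48]
red 77 [461.629 213.057 253.623] [445.523 206.037 247.085] [479.504 222.774 257.654]
plate ((450.3413391113281, 110.88663482666016), (197.71180725097656, 87.61196899414062), 85.25655364990234)
green ((0.0, 0.0), (0.0, 0.0), 0.0)
pred grip px top [228.099 180.588] scene [281.78  115.423]
d [-0.265 -0.248 -0.115] a [0.    0.    0.001]
d [-0.375 -0.477 -0.115] a [ 0.    -0.     0.622]
d [-0.471 -0.718  0.065] a [ 0.    -0.     1.341]
```

View pics/scene2c.png

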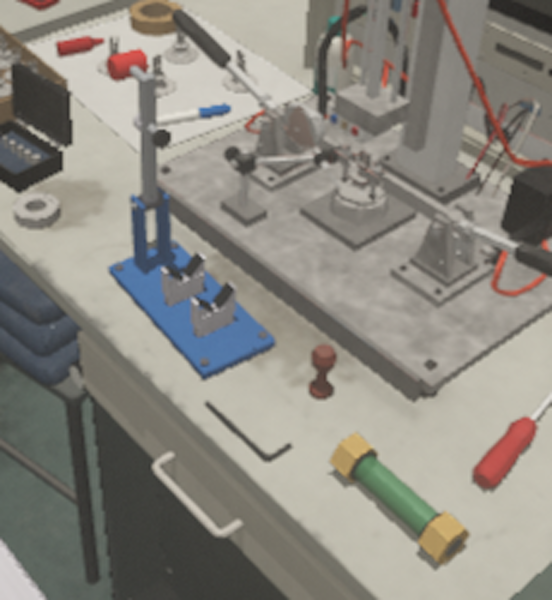

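Scene view agrees: arm upright with the red grip at (127,65 crop), saddles at (183,275) and (212,310). The tube lies free and the stamp is well clear. Moving over.

```bash
python3 -m inch '[{"dx":-0.265,"dy":-0.248,"dz":-0.115},{"dx":-0.265,"dy":-0.248,"dz":-0.115},{"dx":-0.265,"dy":-0.248,"dz":-0.115},{"dx":-0.265,"dy":-0.248,"dz":-0.115},{"dx":-0.265,"dy":-0.248,"dz":-0.115},{"dx":-0.265,"dy":-0.248,"dz":-0.115},{"dx":-0.375,"dy":-0.477,"dz":-0.115,"az":0.622},{"dx":-0.375,"dy":-0.477,"dz":-0.115,"az":0.622},{"dx":-0.375,"dy":-0.477,"dz":-0.115,"az":0.622},{"dx":-0.375,"dy":-0.477,"dz":-0.115,"az":0.622}]' 25
python3 - <<'E'
from h import *
st(); go([433,-207,120],-1.2)
n="top"; im,d=env.get_image(n); C=cloud(n,d); X,Y,Z=C[...,0],C[...,1],C[...,2]
m=(X>505)&(X<640)&(Y>0)&(Y<190)&(Z>100)&(Z<170)&(d>0); print(C[m].min(0),C[m].max(0)); m&=(Y<135); print(C[m].min(0) if m.any() else 0)
E
```

```text
t 1.4 tcp [155.103 605.479 214.703] F [ 0.289 -1.055 -0.157] w 0.9977295058245935 q [69.579 28.124 89.316  0.    62.551 -6.052] 
 [[-0.969  0.248  0.   ]
 [ 0.248  0.969  0.   ]
 [-0.     0.    -1.   ]]
d [-0.471 -0.718  0.095] a [ 0.    -0.     1.341]
[557.536 107.24  110.347] [639.986 187.957 169.781]
[607.773 107.24  111.243]validation failed for argument at $[0]...
```

The call was refused and nothing moved; I'll give all seven keys.

```bash
python3 -m inch '[{"ax":0,"ay":0,"az":0,"dx":-0.265,"dy":-0.248,"dz":-0.115,"jaw":0},{"ax":0,"ay":0,"az":0,"dx":-0.265,"dy":-0.248,"dz":-0.115,"jaw":0},{"ax":0,"ay":0,"az":0,"dx":-0.265,"dy":-0.248,"dz":-0.115,"jaw":0},{"ax":0,"ay":0,"az":0,"dx":-0.265,"dy":-0.248,"dz":-0.115,"jaw":0},{"ax":0,"ay":0,"az":0,"dx":-0.265,"dy":-0.248,"dz":-0.115,"jaw":0},{"ax":0,"ay":0,"az":0,"dx":-0.265,"dy":-0.248,"dz":-0.115,"jaw":0},{"ax":0,"ay":0,"az":0.622,"dx":-0.375,"dy":-0.477,"dz":-0.115,"jaw":0},{"ax":0,"ay":0,"az":0.622,"dx":-0.375,"dy":-0.477,"dz":-0.115,"jaw":0},{"ax":0,"ay":0,"az":0.622,"dx":-0.375,"dy":-0.477,"dz":-0.115,"jaw":0},{"ax":0,"ay":0,"az":0.622,"dx":-0.375,"dy":-0.477,"dz":-0.115,"jaw":0}]' 25
python3 - <<'E'
from h import *
st(); go([433,-207,120],-1.2)
E
```

```text
time_s: 2.7
tcp_pos: [398.1, 57.3, 329.9]
orientation: [[-0.64, 0.768, 0.001], [0.768, 0.64, 0.0], [-0.001, 0.001, -1.0]]
contact_force: [1.9, 0.7, -0.4]
grip_width: 1.0
t 2.7 tcp [398.105  57.337 329.917] F [ 1.851  0.712 -0.401] w 0.9999187999575889 q [ -1.239   2.448 107.569   0.007  69.922 -41.029] 
 [[-0.64   0.768  0.001]
 [ 0.768  0.64   0.   ]
 [-0.001  0.001 -1.   ]]
d [-0.225 -0.143  0.21 ] a [0.001 0.    0.715]
```

```bash
python3 -m inch '[{"ax":0,"ay":0,"az":0.719,"dx":-0.218,"dy":-0.140,"dz":0.10,"jaw":0},{"ax":0,"ay":0,"az":0.719,"dx":-0.218,"dy":-0.140,"dz":0.10,"jaw":0},{"ax":0,"ay":0,"az":0.719,"dx":-0.218,"dy":-0.140,"dz":0.10,"jaw":0},{"ax":0,"ay":0,"az":0.719,"dx":-0.218,"dy":-0.140,"dz":0.21,"jaw":0},{"ax":0,"ay":0,"az":0.719,"dx":-0.218,"dy":-0.140,"dz":0.21,"jaw":0},{"ax":0,"ay":0,"az":0.719,"dx":-0.218,"dy":-0.140,"dz":0.21,"jaw":0},{"ax":0,"ay":0,"az":0.719,"dx":-0.218,"dy":-0.140,"dz":0.21,"jaw":0}]'
python3 - <<'E'
from h import *
st(); go([433,-207,3],-1.2)
im,d=snap("scene","scene3"); cv2.imwrite("pics/scene3c.png",cv2.resize(im[120:380,260:540][:,:,::-1],None,fx=2.2,fy=2.2,interpolation=cv2.INTER_CUBIC))
E
```

```text
time_s: 3.58
tcp_pos: [430.2, -198.1, 117.8]
orientation: [[0.023, 1.0, -0.004], [1.0, -0.023, 0.002], [0.002, -0.004, -1.0]]
contact_force: [-0.3, 0.4, 0.6]
grip_width: 0.999
t 3.575 tcp [ 430.168 -198.134  117.754] F [-0.252  0.447  0.629] w 0.9985639737520157 q [-32.731  24.077 115.992   0.005  40.174 -31.429] 
 [[ 0.023  1.    -0.004]
 [ 1.    -0.023  0.002]
 [ 0.002 -0.004 -1.   ]]
d [-0.009  0.003  0.115] a [-0.004 -0.002 -0.002]
```

View pics/scene3c.png

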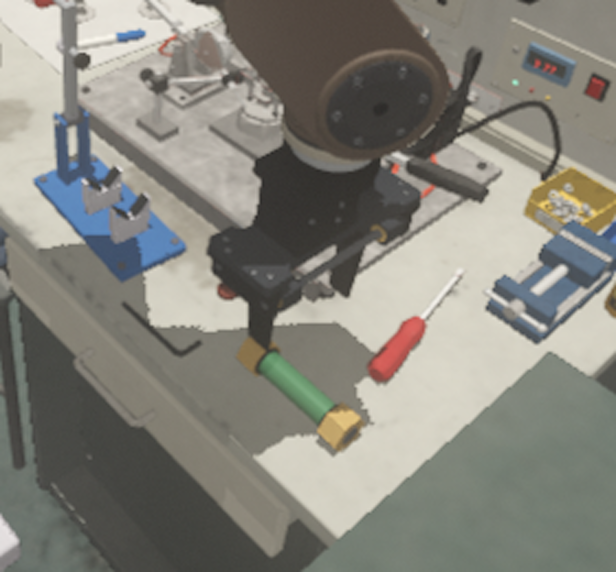

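Picture: gripper straddles the tube across x, fingers beside the glass near (262,345); body's long side runs along the jaw direction, so it will clear the hinge arm at the stand. Descend and grip.

```bash
python3 -m inch '[{"ax":0,"ay":0,"az":0,"dx":0,"dy":0,"dz":0.05,"jaw":0},{"ax":0,"ay":0,"az":0,"dx":0,"dy":0,"dz":0.09,"jaw":0},{"ax":0,"ay":0,"az":0,"dx":0,"dy":0,"dz":0.108,"jaw":0},{"ax":0,"ay":0,"az":0,"dx":0,"dy":0,"dz":0.117,"jaw":0},{"ax":0,"ay":0,"az":0,"dx":0,"dy":0,"dz":0.117,"jaw":0},{"ax":0,"ay":0,"az":0,"dx":0,"dy":0,"dz":0.117,"jaw":0}]' 25
python3 - <<'E'
from h import *
st(); im,d=snap("top","top3")
for r in env.tip_of("tube_mid","top")[:1]: print(r["p"],onz("top",r["uv"],18))
im,d=snap("scene","s4")
C=cloud("scene",d);hsv=cv2.cvtColor(im,cv2.COLOR_RGB2HSV);H,Sa=hsv[...,0].astype(int),hsv[...,1];X,Y,Z=C[...,0],C[...,1],C[...,2]
box=(X>380)&(X<490)&(Y>-300)&(Y<-120)&(d>0)&(Z>5)
for nm,m in(("green",box&(H>45)&(H<95)&(Sa>60)),("brass",box&(H>8)&(H<35)&(Sa>90))): print(nm,m.sum(),C[m].min(0) if m.any() else 0,C[m].max(0) if m.any() else 0)
E
```

```text
time_s: 4.38
tcp_pos: [431.5, -197.8, 3.7]
orientation: [[0.021, 1.0, 0.002], [1.0, -0.021, -0.001], [-0.001, 0.002, -1.0]]
contact_force: [-0.2, -0.5, 0.0]
grip_width: 0.998
t 4.375 tcp [ 431.527 -197.791    3.689] F [-0.231 -0.475  0.001] w 0.9982577313982328 q [-32.607  36.218 120.496   0.013  23.182 -31.432] 
 [[ 0.021  1.     0.002]
 [ 1.    -0.021 -0.001]
 [-0.001  0.002 -1.   ]]
green 260 [ 417.928 -248.677   17.038] [ 443.48  -181.78    32.348]
brass 234 [ 411.479 -273.976    5.977] [ 478.629 -220.075  101.552]
```

TCP sits 9 mm off along the tube, so I shift before closing.

```bash
python3 -m inch '[{"ax":0,"ay":0,"az":0,"dx":-0.009,"dy":0.001,"dz":0,"jaw":0},{"ax":0,"ay":0,"az":0,"dx":-0.009,"dy":0.001,"dz":0,"jaw":255},{"ax":0,"ay":0,"az":0,"dx":-0.009,"dy":0.001,"dz":0,"jaw":255},{"ax":0,"ay":0,"az":0,"dx":-0.009,"dy":0.001,"dz":0,"jaw":255},{"ax":0,"ay":0,"az":0,"dx":-0.009,"dy":0.001,"dz":0,"jaw":255},{"ax":0,"ay":0,"az":0,"dx":-0.009,"dy":0.001,"dz":0,"jaw":255},{"ax":0,"ay":0,"az":0,"dx":-0.009,"dy":0.001,"dz":0,"jaw":255},{"ax":0,"ay":0,"az":0,"dx":-0.009,"dy":0.001,"dz":0,"jaw":255},{"ax":0,"ay":0,"az":0,"dx":-0.009,"dy":0.001,"dz":0,"jaw":255},{"ax":0,"ay":0,"az":0,"dx":-0.009,"dy":0.001,"dz":0,"jaw":255}]' 25
python3 -c "
from h import *
st()"
```

```text
time_s: 5.78
tcp_pos: [432.0, -206.8, 2.6]
orientation: [[0.021, 1.0, 0.001], [1.0, -0.021, -0.0], [-0.0, 0.001, -1.0]]
contact_force: [1.4, 0.6, 1.3]
grip_width: 0.268
t 5.775 tcp [ 432.035 -206.822    2.627] F [1.354 0.581 1.343] w 0.2680196458681716 q [-33.493  36.51  119.877   0.016  23.578 -32.304] 
 [[ 0.021  1.     0.001]
 [ 1.    -0.021 -0.   ]
 [-0.     0.001 -1.   ]]
```

Gripped: 0.268 × 95 ≈ 25.5 mm, which matches the glass. Lifting and carrying.

```bash
python3 -m inch '[{"ax":0,"ay":0,"az":0,"dx":0,"dy":0,"dz":-0.02,"jaw":255},{"ax":0,"ay":0,"az":0,"dx":0,"dy":0,"dz":-0.06,"jaw":255},{"ax":0,"ay":0,"az":0,"dx":0.01,"dy":0,"dz":-0.11,"jaw":255},{"ax":0,"ay":0,"az":0.03,"dx":0.05,"dy":0.003,"dz":-0.14,"jaw":255},{"ax":0,"ay":0,"az":0.05,"dx":0.1,"dy":0.005,"dz":-0.14,"jaw":255},{"ax":0,"ay":0,"az":0.078,"dx":0.15,"dy":0.008,"dz":-0.14,"jaw":255},{"ax":0,"ay":0,"az":0.078,"dx":0.2,"dy":0.010,"dz":-0.14,"jaw":255},{"ax":0,"ay":0,"az":0.078,"dx":0.25,"dy":0.0135,"dz":-0.14,"jaw":255},{"ax":0,"ay":0,"az":0.078,"dx":0.285,"dy":0.0135,"dz":-0.14,"jaw":255},{"ax":0,"ay":0,"az":0.078,"dx":0.3,"dy":0.0135,"dz":-0.14,"jaw":255}]' 25
python3 -m inch '[{"ax":0,"ay":0,"az":0,"dx":0,"dy":0,"dz":0,"jaw":255},{"ax":0,"ay":0,"az":0,"dx":0,"dy":0,"dz":0,"jaw":255}]'
python3 - <<'E'
from h import *
st(); go(S(0,0,120),-5.66)
im,d=snap("scene","s5"); C=cloud("scene",d);hsv=cv2.cvtColor(im,cv2.COLOR_RGB2HSV);H,Sa=hsv[...,0].astype(int),hsv[...,1];X,Y,Z=C[...,0],C[...,1],C[...,2]
box=(X>380)&(X<530)&(Y>0)&(Y<200)&(d>0)&(Z>100)
for nm,m in(("green",box&(H>45)&(H<95)&(Sa>60)),("brass",box&(H>8)&(H<35)&(Sa>90))):
    P=C[m]-SO; Q=np.stack([P@SX,P@SY,P[:,2]],1); print(nm,m.sum(),"stand frame",Q.min(0),Q.max(0))
    if nm=="brass":
        for k in(Q[:,1]>0,Q[:,1]<0):
            if k.any(): print(" nut",k.sum(),np.median(Q[k],0),Q[k].min(0),Q[k].max(0))
cv2.imwrite("pics/s5c.png",cv2.resize(im[70:290,230:430][:,:,::-1],None,fx=2.7,fy=2.7,interpolation=cv2.INTER_CUBIC))
E
```

```text
time_s: 7.02
tcp_pos: [451.0, 94.4, 142.3]
orientation: [[0.097, 0.995, -0.001], [0.995, -0.097, 0.0], [-0.0, -0.001, -1.0]]
contact_force: [-0.3, -0.3, -2.6]
grip_width: 0.264
time_s: 7.28
tcp_pos: [451.5, 92.0, 142.5]
orientation: [[0.1, 0.995, -0.0], [0.995, -0.1, -0.0], [-0.0, -0.0, -1.0]]
contact_force: [1.0, -0.9, -2.2]
grip_width: 0.269
t 7.275 tcp [451.512  92.032 142.453] F [ 0.978 -0.852 -2.18 ] w 0.2685608224167763 q [  3.3    20.82  116.385  -0.005  42.818   9.017] 
 [[ 0.1    0.995 -0.   ]
 [ 0.995 -0.1   -0.   ]
 [-0.    -0.    -1.   ]]
d [0.001 0.    0.022] a [-0.     0.    -0.001]
green 124 stand frame [-26.348 -45.168 154.64 ] [ 14.253  38.402 186.038]
brass 258 stand frame [-41.811 -69.589 137.46 ] [ 31.861  61.834 367.453]
 nut 40 [-18.203  42.585 161.834] [-41.811   9.324 144.789] [ -8.508  61.834 367.453]
 nut 218 [-10.559 -62.264 168.729] [-40.043 -69.589 137.46 ] [ 31.861 -19.701 247.349]
```

View pics/s5c.png

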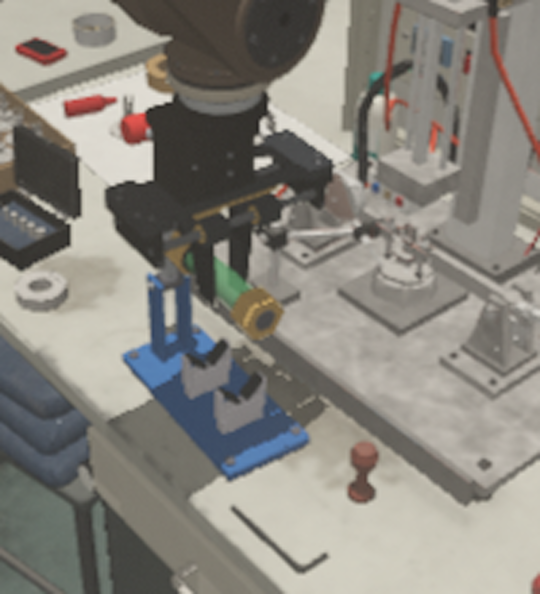

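Picture: tube held level above the saddles, front nut at (258,310 crop), saddles at (205,370) and (240,402). Depth hints that the tube is ~2 mm towards −y, so I shift +2 mm and descend gently.

```bash
python3 -m inch '[{"ax":0,"ay":0,"az":0,"dx":0.002,"dy":0,"dz":0.02,"jaw":255},{"ax":0,"ay":0,"az":0,"dx":0.002,"dy":0,"dz":0.05,"jaw":255},{"ax":0,"ay":0,"az":0,"dx":0.002,"dy":0,"dz":0.075,"jaw":255},{"ax":0,"ay":0,"az":0,"dx":0.002,"dy":0,"dz":0.085,"jaw":255},{"ax":0,"ay":0,"az":0,"dx":0.002,"dy":0,"dz":0.09,"jaw":255},{"ax":0,"ay":0,"az":0,"dx":0.002,"dy":0,"dz":0.091,"jaw":255},{"ax":0,"ay":0,"az":0,"dx":0.002,"dy":0,"dz":0.091,"jaw":255}]'
python3 - <<'E'
from h import *
st()
im,d=snap("scene","s6"); C=cloud("scene",d);hsv=cv2.cvtColor(im,cv2.COLOR_RGB2HSV);H,Sa=hsv[...,0].astype(int),hsv[...,1]
cv2.imwrite("pics/s6c.png",cv2.resize(im[120:260,250:390][:,:,::-1],None,fx=4,fy=4,interpolation=cv2.INTER_CUBIC))
E
```

```text
time_s: 8.2
tcp_pos: [452.1, 94.9, 52.1]
orientation: [[0.099, 0.995, 0.001], [0.995, -0.099, 0.0], [0.0, 0.001, -1.0]]
contact_force: [-0.2, -0.2, -2.9]
grip_width: 0.267
t 8.2 tcp [452.082  94.893  52.117] F [-0.214 -0.228 -2.886] w 0.2674022187457313 q [  3.65   30.154 120.755   0.01   29.032   9.32 ] 
 [[ 0.099  0.995  0.001]
 [ 0.995 -0.099  0.   ]
 [ 0.     0.001 -1.   ]]
```

View pics/s6c.png

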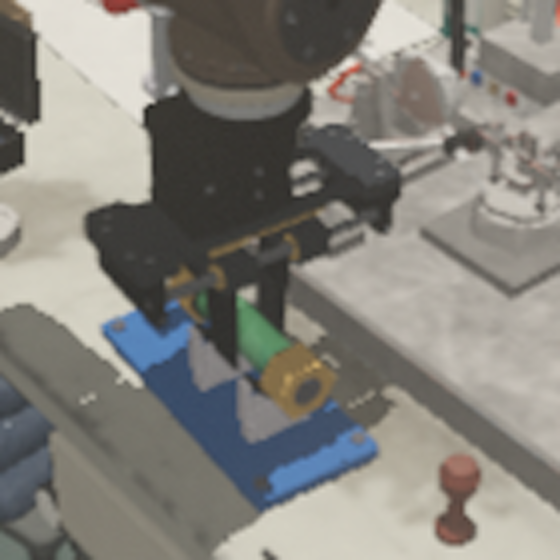

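The front nut at (298,382) sits just outside the front saddle, as wanted. Final approach in small steps.

```bash
python3 -m inch '[{"ax":0,"ay":0,"az":0,"dx":-0.001,"dy":0,"dz":0.002,"jaw":255},{"ax":0,"ay":0,"az":0,"dx":-0.001,"dy":0,"dz":0.0035,"jaw":255},{"ax":0,"ay":0,"az":0,"dx":-0.001,"dy":0,"dz":0.0045,"jaw":255},{"ax":0,"ay":0,"az":0,"dx":-0.001,"dy":0,"dz":0.0045,"jaw":255}]'
python3 -m inch '[{"ax":0,"ay":0,"az":0,"dx":0,"dy":0,"dz":0.001,"jaw":255},{"ax":0,"ay":0,"az":0,"dx":0,"dy":0,"dz":0.001,"jaw":255}]'
python3 -m inch '[{"ax":0,"ay":0,"az":0,"dx":0,"dy":0,"dz":0.001,"jaw":255},{"ax":0,"ay":0,"az":0,"dx":0,"dy":0,"dz":0.001,"jaw":255}]'
```

```text
time_s: 8.75
tcp_pos: [451.6, 94.0, 47.0]
orientation: [[0.099, 0.995, -0.0], [0.995, -0.099, 0.0], [0.0, -0.0, -1.0]]
contact_force: [-0.2, -0.2, -1.6]
grip_width: 0.268
time_s: 9.0
tcp_pos: [451.7, 93.9, 46.0]
orientation: [[0.099, 0.995, -0.0], [0.995, -0.099, 0.0], [0.0, -0.0, -1.0]]
contact_force: [0.5, -0.4, -2.3]
grip_width: 0.269
time_s: 9.25
tcp_pos: [452.1, 93.9, 45.2]
orientation: [[0.099, 0.995, 0.001], [0.995, -0.099, 0.0], [0.0, 0.001, -1.0]]
contact_force: [1.3, -0.0, -0.4]
grip_width: 0.268
```

```bash
python3 -m inch '[{"ax":0,"ay":0,"az":0,"dx":0,"dy":0.0005,"dz":0.0005,"jaw":255},{"ax":0,"ay":0,"az":0,"dx":0,"dy":0.0005,"dz":0.0005,"jaw":255}]'
python3 -m inch '[{"ax":0,"ay":0,"az":0,"dx":0,"dy":0.0,"dz":0.0005,"jaw":255},{"ax":0,"ay":0,"az":0,"dx":0,"dy":0.0,"dz":0.0005,"jaw":255}]'
```

```text
time_s: 9.5
tcp_pos: [452.5, 93.9, 44.7]
orientation: [[0.099, 0.995, 0.001], [0.995, -0.099, 0.0], [0.0, 0.001, -1.0]]
contact_force: [1.7, -0.2, 2.2]
grip_width: 0.267
time_s: 9.75
tcp_pos: [452.7, 93.9, 44.4]
orientation: [[0.099, 0.995, 0.001], [0.995, -0.099, 0.0], [0.0, 0.001, -1.0]]
contact_force: [1.5, -0.1, 6.6]
grip_width: 0.266
```

Seated: about 9 N on the saddles and the height matches the expected 44.6. Releasing with a partial opening, because the fixture plate is close by.

```bash
python3 -m inch '[{"ax":0,"ay":0,"az":0,"dx":0,"dy":0,"dz":-0.0005,"jaw":180},{"ax":0,"ay":0,"az":0,"dx":0,"dy":0,"dz":-0.0005,"jaw":170},{"ax":0,"ay":0,"az":0,"dx":0,"dy":0,"dz":-0.0005,"jaw":150},{"ax":0,"ay":0,"az":0,"dx":0,"dy":0,"dz":-0.0005,"jaw":140},{"ax":0,"ay":0,"az":0,"dx":0,"dy":0,"dz":-0.0005,"jaw":130},{"ax":0,"ay":0,"az":0,"dx":0,"dy":0,"dz":-0.0005,"jaw":130}]' 10
python3 -c "
from h import *
st()"
```

```text
time_s: 10.5
tcp_pos: [452.2, 93.9, 44.5]
orientation: [[0.099, 0.995, -0.0], [0.995, -0.099, 0.0], [0.0, -0.0, -1.0]]
contact_force: [0.5, 0.6, -0.2]
grip_width: 0.49
t 10.5 tcp [452.16   93.895  44.55 ] F [ 0.506  0.579 -0.229] w 0.4898141231096058 q [  3.524  31.015 121.01    0.012  27.977   9.187] 
 [[ 0.099  0.995 -0.   ]
 [ 0.995 -0.099  0.   ]
 [ 0.    -0.    -1.   ]]
```

```bash
python3 -m inch '[{"ax":0,"ay":0,"az":0,"dx":0,"dy":0,"dz":-0.01,"jaw":130},{"ax":0,"ay":0,"az":0,"dx":0,"dy":0,"dz":-0.04,"jaw":130},{"ax":0,"ay":0,"az":0,"dx":0,"dy":0,"dz":-0.1,"jaw":100},{"ax":0,"ay":0,"az":0,"dx":0,"dy":0,"dz":-0.16,"jaw":80},{"ax":0,"ay":0,"az":0,"dx":0,"dy":0,"dz":-0.22,"jaw":60},{"ax":0,"ay":0,"az":0,"dx":0,"dy":0,"dz":-0.27,"jaw":60},{"ax":0,"ay":0,"az":0,"dx":0,"dy":0,"dz":-0.295,"jaw":60},{"ax":0,"ay":0,"az":0,"dx":0,"dy":0,"dz":-0.295,"jaw":60}]' 10
python3 - <<'E'
from h import *
st()
im,d=snap("scene","s7"); C=cloud("scene",d);hsv=cv2.cvtColor(im,cv2.COLOR_RGB2HSV);H,Sa=hsv[...,0].astype(int),hsv[...,1];X,Y,Z=C[...,0],C[...,1],C[...,2]
P=C-SO; Q=np.stack([P@SX,P@SY,P[...,2]],-1); x,y,z=Q[...,0],Q[...,1],Q[...,2]
box=(abs(x)<35)&(abs(y)<80)&(z>30)&(z<95)&(d>0)
for nm,m in(("green",box&(H>45)&(H<95)&(Sa>60)),("brass",box&(H>8)&(H<35)&(Sa>90))):
    q=Q[m]; print(nm,m.sum(),np.percentile(q,3,0),np.percentile(q,97,0))
    for k in(q[:,1]>0,q[:,1]<0):
        if k.any(): print("  side",k.sum(),np.median(q[k],0),np.percentile(q[k],3,0),np.percentile(q[k],97,0))
m=((H<6)|(H>174))&(Sa>150)&(abs(x)<40)&(y>80)&(y<180)&(z>200)&(z<280)&(d>0); q=Q[m]; print("red stand frame",m.sum(),np.percentile(q,3,0),np.percentile(q,97,0))
for c in("scene","top"):
    if c=="top": im2,d2=snap("top","t7")
    for r in env.tip_of("grip",c)[:1]: print(c,"grip",r["p"],r["uv"],[ (t,proj(c,S(0,95-145*np.cos(t)+38*np.sin(t),100+145*np.sin(t)+38*np.cos(t)))) for t in(1.4,1.5,1.57,1.65)])
    for r in env.tip_of("tube_mid",c)[:1]: print(c,"mid",r["p"],r["uv"],proj(c,S(0,0,60)))
cv2.imwrite("pics/s7c.png",cv2.resize(im[80:240,240:400][:,:,::-1],None,fx=3.7,fy=3.7,interpolation=cv2.INTER_CUBIC))
E
```

```text
time_s: 11.5
tcp_pos: [452.2, 93.9, 341.6]
orientation: [[0.099, 0.995, 0.004], [0.995, -0.099, 0.0], [0.001, 0.004, -1.0]]
contact_force: [-0.3, 0.1, -0.6]
grip_width: 0.762
t 11.5 tcp [452.197  93.878 341.59 ] F [-0.256  0.097 -0.65 ] w 0.762365290446273 q [ 3.522  7.554 99.985  0.004 72.237  9.191] 
 [[ 0.099  0.995  0.004]
 [ 0.995 -0.099  0.   ]
 [ 0.001  0.004 -1.   ]]
green 210 [-14.484 -35.554  61.447] [ 5.642 38.644 71.579]
  side 105 [-6.358 21.284 68.639] [-14.369   0.834  59.586] [12.533 39.164 71.331]
  side 105 [ -7.601 -19.695  68.753] [-14.485 -37.446  62.436] [ 4.599 -0.724 71.594]
brass 243 [-20.583 -66.312  47.579] [10.871 59.856 76.762]
  side 88 [-11.635  50.481  73.762] [-19.871  41.064  58.838] [ 7.102 61.924 76.664]
  side 155 [ -8.871 -61.979  70.572] [-20.637 -66.476  45.673] [ 12.477 -46.105  76.816]
red stand frame 80 [-18.187 115.87  247.897] [ 13.387 130.074 256.955]
scene grip 0.56 [284.5, 118.3] [(1.4, array([286.975, 118.129])), (1.5, array([283.879, 116.32 ])), (1.57, array([281.803, 115.431])), (1.65, array([279.538, 114.794]))]
scene mid 0.96 [311.7, 203.3] [312.244 204.188]
top mid 0.47 [307.3, 197.5] [306.913 198.305]
```

View pics/s7c.png

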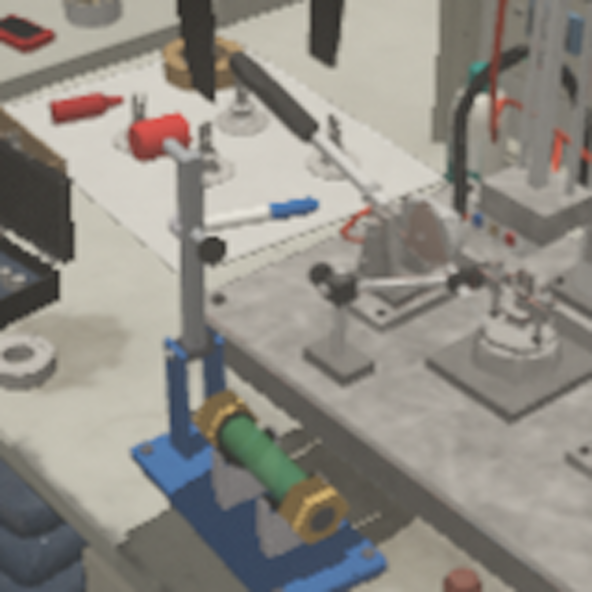

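Tube seated: glass top at z≈72, nuts at y≈±41 to 66, middle within ~1 mm of the seat, and the picture shows the nuts outside both saddles. Now the red grip at (158,137 crop), arm angle ≈1.52.

```bash
python3 -m inch '[{"ax":0,"ay":0,"az":0,"dx":0.05,"dy":0,"dz":0,"jaw":60},{"ax":0,"ay":0,"az":0,"dx":0.1,"dy":0,"dz":0.02,"jaw":60},{"ax":0,"ay":0,"az":0,"dx":0.1255,"dy":0,"dz":0.05,"jaw":60},{"ax":0,"ay":0,"az":0,"dx":0.1255,"dy":0,"dz":0.06,"jaw":60},{"ax":0,"ay":0,"az":0,"dx":0.1255,"dy":0,"dz":0.06,"jaw":60},{"ax":0,"ay":0,"az":0,"dx":0.1255,"dy":0,"dz":0.08,"jaw":60},{"ax":0,"ay":0,"az":0,"dx":0.1255,"dy":0,"dz":0.1,"jaw":60},{"ax":0,"ay":0,"az":0,"dx":0.1255,"dy":0,"dz":0.11,"jaw":60},{"ax":0,"ay":0,"az":0,"dx":0.1255,"dy":0,"dz":0.11,"jaw":60}]' 10
python3 - <<'E'
from h import *
st()
im,d=snap("scene","s8")
cv2.imwrite("pics/s8c.png",cv2.resize(im[60:220,220:380][:,:,::-1],None,fx=3.7,fy=3.7,interpolation=cv2.INTER_CUBIC))
f=lambda t:np.array([95-145*np.cos(t)+38*np.sin(t),100+145*np.sin(t)+38*np.cos(t)])
t0=1.52
for t in np.arange(t0,-.01,-t0/20): print(round(t,3),(f(t)-f(t0))*[1,-1]/1000)
E
```

```text
time_s: 12.92
tcp_pos: [464.8, 218.2, 229.9]
orientation: [[0.1, 0.995, 0.0], [0.995, -0.1, 0.0], [0.0, 0.0, -1.0]]
contact_force: [1.0, 0.8, 0.3]
grip_width: 0.766
t 12.925 tcp [464.793 218.198 229.9  ] F [1.007 0.845 0.269] w 0.7659451040893337 q [ 17.773  18.092 103.623   0.003  58.282  23.493] 
 [[ 0.1    0.995  0.   ]
 [ 0.995 -0.1    0.   ]
 [ 0.     0.    -1.   ]]
1.52 [ 0. -0.]
1.444 [-0.011 -0.002]
1.368 [-0.023 -0.003]
1.292 [-0.034 -0.003]
1.216 [-0.045 -0.002]
1.14 [-0.057 -0.001]
1.064 [-0.068  0.002]
0.988 [-0.079  0.005]
0.912 [-0.089  0.009]
0.836 [-0.1    0.014]
0.76 [-0.11   0.019]
0.684 [-0.119  0.026]
0.608 [-0.128  0.033]
0.532 [-0.136  0.04 ]
0.456 [-0.144  0.049]
0.38 [-0.151  0.058]
0.304 [-0.158  0.067]
0.228 [-0.163  0.077]
0.152 [-0.168  0.087]
0.076 [-0.172  0.098]
-0.0 [-0.176  0.109]
```

View pics/s8c.png

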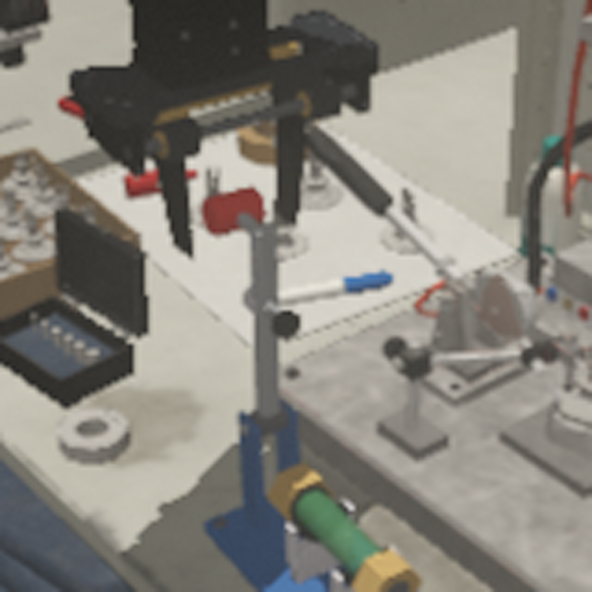

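The red grip sits between the open fingers at (233,210). Closing on its flat ends.

```bash
python3 -m inch '[{"ax":0,"ay":0,"az":0,"dx":0,"dy":0,"dz":0,"jaw":255},{"ax":0,"ay":0,"az":0,"dx":0,"dy":0,"dz":0,"jaw":255},{"ax":0,"ay":0,"az":0,"dx":0,"dy":0,"dz":0,"jaw":255},{"ax":0,"ay":0,"az":0,"dx":0,"dy":0,"dz":0,"jaw":255},{"ax":0,"ay":0,"az":0,"dx":0,"dy":0,"dz":0,"jaw":255},{"ax":0,"ay":0,"az":0,"dx":0,"dy":0,"dz":0,"jaw":255},{"ax":0,"ay":0,"az":0,"dx":0,"dy":0,"dz":0,"jaw":255}]' 15
python3 -m inch '[{"ax":0,"ay":0,"az":0,"dx":-0.006,"dy":0,"dz":-0.001,"jaw":255},{"ax":0,"ay":0,"az":0,"dx":-0.011,"dy":0,"dz":-0.002,"jaw":255},{"ax":0,"ay":0,"az":0,"dx":-0.017,"dy":0,"dz":-0.0025,"jaw":255},{"ax":0,"ay":0,"az":0,"dx":-0.023,"dy":0,"dz":-0.003,"jaw":255}]'
```

```text
time_s: 13.85
tcp_pos: [465.3, 218.7, 229.7]
orientation: [[0.099, 0.995, 0.002], [0.995, -0.099, 0.0], [0.0, 0.001, -1.0]]
contact_force: [5.2, -0.8, -1.0]
grip_width: 0.376
time_s: 14.35
tcp_pos: [463.1, 196.3, 232.8]
orientation: [[0.099, 0.995, 0.002], [0.995, -0.099, 0.001], [0.002, 0.002, -1.0]]
contact_force: [4.6, 2.9, -2.5]
grip_width: 0.378
```

```bash
python3 -m inch '[{"ax":0,"ay":0,"az":0,"dx":-0.011,"dy":0.0005,"dz":0,"jaw":255},{"ax":0,"ay":0,"az":0,"dx":-0.022,"dy":0.0005,"dz":0.001,"jaw":255},{"ax":0,"ay":0,"az":0,"dx":-0.034,"dy":0.0005,"dz":0.002,"jaw":255},{"ax":0,"ay":0,"az":0,"dx":-0.045,"dy":0.0005,"dz":0.005,"jaw":255},{"ax":0,"ay":0,"az":0,"dx":-0.056,"dy":0.0005,"dz":0.008,"jaw":255},{"ax":0,"ay":0,"az":0,"dx":-0.066,"dy":0.0005,"dz":0.012,"jaw":255},{"ax":0,"ay":0,"az":0,"dx":-0.077,"dy":0.0005,"dz":0.017,"jaw":255},{"ax":0,"ay":0,"az":0,"dx":-0.087,"dy":0.0005,"dz":0.022,"jaw":255},{"ax":0,"ay":0,"az":0,"dx":-0.096,"dy":0.0005,"dz":0.029,"jaw":255},{"ax":0,"ay":0,"az":0,"dx":-0.105,"dy":0.0005,"dz":0.036,"jaw":255}]'
```

```text
time_s: 15.6
tcp_pos: [452.3, 90.2, 196.7]
orientation: [[0.099, 0.995, 0.0], [0.995, -0.099, -0.001], [-0.001, 0.001, -1.0]]
contact_force: [0.5, -0.8, 7.2]
grip_width: 0.38
```

```bash
python3 -m inch '[{"ax":0,"ay":0,"az":0,"dx":-0.008,"dy":0,"dz":0.007,"jaw":255},{"ax":0,"ay":0,"az":0,"dx":-0.016,"dy":0,"dz":0.016,"jaw":255},{"ax":0,"ay":0,"az":0,"dx":-0.020,"dy":0,"dz":0.020,"jaw":255},{"ax":0,"ay":0,"az":0,"dx":-0.023,"dy":0,"dz":0.025,"jaw":255},{"ax":0,"ay":0,"az":0,"dx":-0.0265,"dy":0,"dz":0.0295,"jaw":255},{"ax":0,"ay":0,"az":0,"dx":-0.030,"dy":0,"dz":0.034,"jaw":255},{"ax":0,"ay":0,"az":0,"dx":-0.0325,"dy":0,"dz":0.039,"jaw":255},{"ax":0,"ay":0,"az":0,"dx":-0.035,"dy":0,"dz":0.044,"jaw":255},{"ax":0,"ay":0,"az":0,"dx":-0.0375,"dy":0,"dz":0.049,"jaw":255},{"ax":0,"ay":0,"az":0,"dx":-0.040,"dy":0,"dz":0.054,"jaw":255}]'
python3 -c "
from h import *
s=env.observe();p=np.array(s['tcp_pos'])-SO;print(p@SX,p@SY,p[2]); r=np.array([p@SY-95,p[2]+15-100]);print(np.hypot(*r),np.hypot(145,38))"
```

```text
time_s: 16.85
tcp_pos: [448.3, 50.6, 142.5]
orientation: [[0.099, 0.995, -0.0], [0.995, -0.099, -0.001], [-0.001, 0.0, -1.0]]
contact_force: [-0.5, -3.9, 5.9]
grip_width: 0.377
0.47033067233440784 -42.05739703094254 142.49502038878214
148.62842073575257 149.8966310495336
```

```bash
python3 -m inch '[{"ax":0,"ay":0,"az":0,"dx":-0.001,"dy":0,"dz":0.002,"jaw":255},{"ax":0,"ay":0,"az":0,"dx":-0.002,"dy":0,"dz":0.004,"jaw":255},{"ax":0,"ay":0,"az":0,"dx":-0.0025,"dy":0,"dz":0.006,"jaw":255},{"ax":0,"ay":0,"az":0,"dx":-0.0035,"dy":0,"dz":0.008,"jaw":255},{"ax":0,"ay":0,"az":0,"dx":-0.004,"dy":0,"dz":0.010,"jaw":255},{"ax":0,"ay":0,"az":0,"dx":-0.005,"dy":0,"dz":0.012,"jaw":255},{"ax":0,"ay":0,"az":0,"dx":-0.0055,"dy":0,"dz":0.0135,"jaw":255},{"ax":0,"ay":0,"az":0,"dx":-0.006,"dy":0,"dz":0.015,"jaw":255},{"ax":0,"ay":0,"az":0,"dx":-0.0065,"dy":0,"dz":0.0165,"jaw":255},{"ax":0,"ay":0,"az":0,"dx":-0.007,"dy":0,"dz":0.018,"jaw":255}]'
python3 -m inch '[{"ax":0,"ay":0,"az":0,"dx":0,"dy":0,"dz":0.001,"jaw":255},{"ax":0,"ay":0,"az":0,"dx":-0.0005,"dy":0,"dz":0.002,"jaw":255}]'
python3 -m inch '[{"ax":0,"ay":0,"az":0,"dx":0,"dy":0,"dz":0.001,"jaw":255},{"ax":0,"ay":0,"az":0,"dx":0,"dy":0,"dz":0.001,"jaw":255}]'
```

```text
time_s: 18.1
tcp_pos: [447.6, 44.0, 124.5]
orientation: [[0.099, 0.995, -0.0], [0.995, -0.099, -0.001], [-0.001, -0.0, -1.0]]
contact_force: [-1.0, -4.9, 4.7]
grip_width: 0.379
time_s: 18.35
tcp_pos: [447.6, 43.5, 122.5]
orientation: [[0.099, 0.995, -0.0], [0.995, -0.099, -0.001], [-0.001, -0.0, -1.0]]
contact_force: [-0.2, -4.4, 4.9]
grip_width: 0.377
time_s: 18.6
tcp_pos: [447.6, 43.3, 121.5]
orientation: [[0.099, 0.995, -0.0], [0.995, -0.099, -0.001], [-0.001, -0.0, -1.0]]
contact_force: [-0.2, -8.6, 3.1]
grip_width: 0.377
```

```bash
python3 -m inch '[{"ax":0,"ay":0,"az":0,"dx":-0.001,"dy":0,"dz":0.001,"jaw":255},{"ax":0,"ay":0,"az":0,"dx":-0.001,"dy":0,"dz":0.001,"jaw":255}]'
python3 -m inch '[{"ax":0,"ay":0,"az":0,"dx":-0.0005,"dy":0,"dz":0.001,"jaw":255},{"ax":0,"ay":0,"az":0,"dx":-0.0005,"dy":0,"dz":0.001,"jaw":255}]'
python3 - <<'E'
from h import *
im,d=snap("scene","s9"); cv2.imwrite("pics/s9c.png",cv2.resize(im[110:250,240:380][:,:,::-1],None,fx=4,fy=4,interpolation=cv2.INTER_CUBIC))
E
```

```text
time_s: 18.85
tcp_pos: [447.5, 42.9, 120.4]
orientation: [[0.099, 0.995, -0.0], [0.995, -0.099, -0.0], [-0.0, -0.0, -1.0]]
contact_force: [-0.4, -3.6, 0.5]
grip_width: 0.375
time_s: 19.1
tcp_pos: [447.5, 42.5, 119.4]
orientation: [[0.099, 0.995, -0.0], [0.995, -0.099, 0.0], [-0.0, -0.0, -1.0]]
contact_force: [0.0, -3.7, 1.2]
grip_width: 0.377
```

View pics/s9c.png

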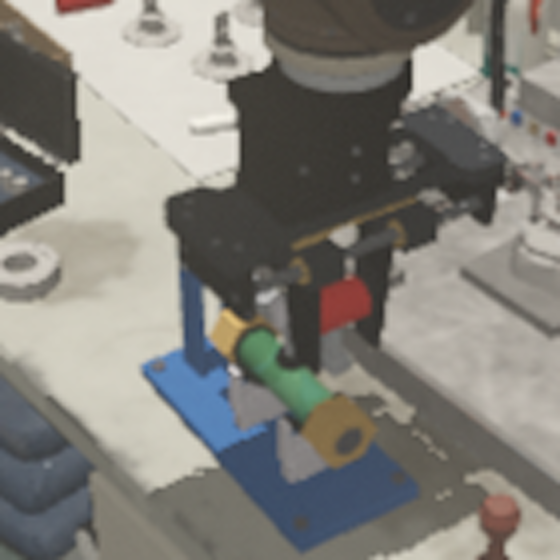

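```bash
python3 -m inch '[{"ax":0,"ay":0,"az":0,"dx":-0.0005,"dy":0,"dz":0.001,"jaw":255},{"ax":0,"ay":0,"az":0,"dx":-0.0005,"dy":0,"dz":0.001,"jaw":255}]'
python3 -m inch '[{"ax":0,"ay":0,"az":0,"dx":0,"dy":0,"dz":0.001,"jaw":255},{"ax":0,"ay":0,"az":0,"dx":0,"dy":0,"dz":0.001,"jaw":255}]'
python3 - <<'E'
from h import *
im,d=snap("scene","s10"); C=cloud("scene",d);hsv=cv2.cvtColor(im,cv2.COLOR_RGB2HSV);H,Sa=hsv[...,0].astype(int),hsv[...,1]
P=C-SO; Q=np.stack([P@SX,P@SY,P[...,2]],-1); x,y,z=Q[...,0],Q[...,1],Q[...,2]
m=((H<6)|(H>174))&(Sa>130)&(abs(x)<40)&(abs(y+50)<40)&(z>90)&(d>0); q=Q[m]; print(m.sum(),np.median(q,0),np.percentile(q,3,0),np.percentile(q,97,0))
E
```

```text
time_s: 19.4
tcp_pos: [447.5, 42.2, 118.5]
orientation: [[0.099, 0.995, -0.0], [0.995, -0.099, 0.0], [0.0, -0.0, -1.0]]
contact_force: [0.5, -1.1, 0.2]
grip_width: 0.379
time_s: 19.65
tcp_pos: [447.4, 41.9, 117.5]
orientation: [[0.099, 0.995, -0.0], [0.995, -0.099, -0.0], [-0.0, -0.0, -1.0]]
contact_force: [-0.6, -3.6, 2.6]
grip_width: 0.379
121 [  1.217 -57.094 154.194] [-14.533 -60.601 143.115] [ 15.594 -46.182 159.515]
```

Depth puts the grip ≈8 mm too high (top at ~159, should be 151), so the pads slipped along it at foot contact. I'll let go and press it the rest of the way from above with closed fingertips.

```bash
python3 -m inch '[{"ax":0,"ay":0,"az":0,"dx":0,"dy":0,"dz":0,"jaw":120},{"ax":0,"ay":0,"az":0,"dx":0,"dy":0,"dz":0,"jaw":100},{"ax":0,"ay":0,"az":0,"dx":0,"dy":0,"dz":0,"jaw":100},{"ax":0,"ay":0,"az":0,"dx":0,"dy":0,"dz":-0.02,"jaw":100},{"ax":0,"ay":0,"az":0,"dx":0,"dy":0,"dz":-0.06,"jaw":100},{"ax":0,"ay":0,"az":0,"dx":0,"dy":0,"dz":-0.08,"jaw":100},{"ax":0,"ay":0,"az":0,"dx":0,"dy":0,"dz":-0.08,"jaw":255},{"ax":0,"ay":0,"az":0,"dx":0,"dy":0,"dz":-0.08,"jaw":255},{"ax":0,"ay":0,"az":0,"dx":0,"dy":0,"dz":-0.08,"jaw":255},{"ax":0,"ay":0,"az":0,"dx":0,"dy":0,"dz":-0.08,"jaw":255}]' 15
python3 - <<'E'
from h import *
st()
for n in("scene",):
    im,d=snap(n,n+"11"); C=cloud(n,d);hsv=cv2.cvtColor(im,cv2.COLOR_RGB2HSV);H,Sa=hsv[...,0].astype(int),hsv[...,1]
    P=C-SO; Q=np.stack([P@SX,P@SY,P[...,2]],-1); x,y,z=Q[...,0],Q[...,1],Q[...,2]
    m=((H<6)|(H>174))&(Sa>130)&(abs(x)<40)&(abs(y+50)<40)&(z>90)&(d>0); q=Q[m]; print(n,m.sum(),np.median(q,0),np.percentile(q,3,0),np.percentile(q,97,0))
    f=lambda t:S(0,95-145*np.cos(t)+38*np.sin(t),100+145*np.sin(t)+38*np.cos(t))
    for r in env.tip_of("grip",n)[:1]: print(r["p"],r["uv"],[(t,proj(n,f(t))) for t in (0,.04,.08,.12)])
cv2.imwrite("pics/s11c.png",cv2.resize(im[110:250,240:380][:,:,::-1],None,fx=4,fy=4,interpolation=cv2.INTER_CUBIC))
E
```

```text
time_s: 20.95
tcp_pos: [447.3, 42.1, 196.9]
orientation: [[0.099, 0.995, -0.001], [0.995, -0.099, 0.0], [0.0, -0.001, -1.0]]
contact_force: [-0.2, 0.5, -0.5]
grip_width: 0.244
t 20.95 tcp [447.35   42.088 196.905] F [-0.216  0.479 -0.494] w 0.2435912856502984 q [ -3.062  15.259 114.114   0.007  50.699   2.609] 
 [[ 0.099  0.995 -0.001]
 [ 0.995 -0.099  0.   ]
 [ 0.    -0.001 -1.   ]]
scene 154 [ -6.503 -54.566 153.955] [-20.296 -60.744 142.531] [ 13.194 -42.793 159.499]
0.69 [321.7, 189.8] [(0, array([323.913, 190.159])), (0.04, array([323.542, 187.802])), (0.08, array([323.112, 185.405])), (0.12, array([322.623, 182.971]))]
```

View pics/s11c.png

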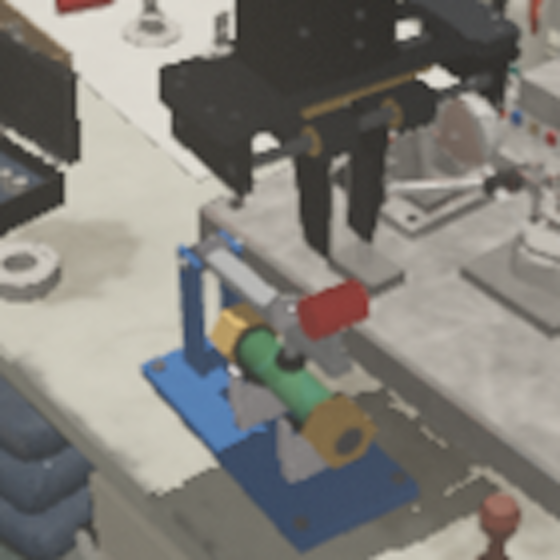

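Picture: arm almost level with the foot on the glass at (290,355), red grip free at (335,308), tube undisturbed. Now press gently from above.

```bash
python3 -m inch '[{"ax":0,"ay":0,"az":0,"dx":0,"dy":0,"dz":0,"jaw":255},{"ax":0,"ay":0,"az":0,"dx":0,"dy":0,"dz":0.012,"jaw":255},{"ax":0,"ay":0,"az":0,"dx":0,"dy":0,"dz":0.024,"jaw":255},{"ax":0,"ay":0,"az":0,"dx":0,"dy":0,"dz":0.030,"jaw":255},{"ax":0,"ay":0,"az":0,"dx":0,"dy":0,"dz":0.033,"jaw":255},{"ax":0,"ay":0,"az":0,"dx":0,"dy":0,"dz":0.034,"jaw":255}]'
python3 -m inch '[{"ax":0,"ay":0,"az":0,"dx":0,"dy":0,"dz":0.001,"jaw":255},{"ax":0,"ay":0,"az":0,"dx":0,"dy":0,"dz":0.002,"jaw":255},{"ax":0,"ay":0,"az":0,"dx":0,"dy":0,"dz":0.003,"jaw":255},{"ax":0,"ay":0,"az":0,"dx":0,"dy":0,"dz":0.004,"jaw":255}]'
python3 -m inch '[{"ax":0,"ay":0,"az":0,"dx":0,"dy":0,"dz":0.001,"jaw":255},{"ax":0,"ay":0,"az":0,"dx":0,"dy":0,"dz":0.002,"jaw":255}]'
python3 -m inch '[{"ax":0,"ay":0,"az":0,"dx":0,"dy":0,"dz":0.001,"jaw":255},{"ax":0,"ay":0,"az":0,"dx":0,"dy":0,"dz":0.002,"jaw":255}]'
```

```text
time_s: 21.8
tcp_pos: [447.6, 42.1, 163.4]
orientation: [[0.099, 0.995, -0.0], [0.995, -0.099, 0.0], [0.0, -0.0, -1.0]]
contact_force: [-0.7, -0.1, 0.0]
grip_width: 0.006
time_s: 22.3
tcp_pos: [447.7, 41.9, 159.7]
orientation: [[0.099, 0.995, 0.001], [0.995, -0.099, -0.0], [-0.0, 0.001, -1.0]]
contact_force: [-0.0, -1.7, 2.4]
grip_width: 0.004
time_s: 22.55
tcp_pos: [447.6, 42.0, 157.6]
orientation: [[0.099, 0.995, 0.0], [0.995, -0.099, -0.0], [0.0, 0.0, -1.0]]
contact_force: [0.6, -2.6, 3.4]
grip_width: 0.008
time_s: 22.8
tcp_pos: [447.6, 42.0, 155.5]
orientation: [[0.099, 0.995, 0.0], [0.995, -0.099, -0.0], [-0.0, 0.0, -1.0]]
contact_force: [0.3, -2.7, 3.2]
grip_width: 0.004
```

Contact at ~160; expected stop at ~151. Continuing slowly.

```bash
python3 -m inch '[{"ax":0,"ay":0,"az":0,"dx":0,"dy":0,"dz":0.001,"jaw":255},{"ax":0,"ay":0,"az":0,"dx":0,"dy":0,"dz":0.002,"jaw":255}]'
python3 -m inch '[{"ax":0,"ay":0,"az":0,"dx":0,"dy":0,"dz":0.001,"jaw":255},{"ax":0,"ay":0,"az":0,"dx":0,"dy":0,"dz":0.0015,"jaw":255}]'
python3 -m inch '[{"ax":0,"ay":0,"az":0,"dx":0,"dy":0,"dz":0.001,"jaw":255},{"ax":0,"ay":0,"az":0,"dx":0,"dy":0,"dz":0.001,"jaw":255}]'
```

```text
time_s: 23.05
tcp_pos: [447.6, 42.0, 153.6]
orientation: [[0.099, 0.995, 0.0], [0.995, -0.099, -0.0], [0.0, 0.0, -1.0]]
contact_force: [-0.5, -4.1, 4.7]
grip_width: 0.006
time_s: 23.3
tcp_pos: [447.6, 42.0, 152.1]
orientation: [[0.099, 0.995, 0.0], [0.995, -0.099, 0.0], [0.0, 0.0, -1.0]]
contact_force: [-0.9, -3.9, 5.2]
grip_width: 0.007
time_s: 23.55
tcp_pos: [447.6, 42.0, 151.1]
orientation: [[0.099, 0.995, 0.0], [0.995, -0.099, 0.0], [0.0, 0.0, -1.0]]
contact_force: [0.6, -4.2, 5.4]
grip_width: 0.006
```

```bash
python3 -m inch '[{"ax":0,"ay":0,"az":0,"dx":0,"dy":0,"dz":0.0005,"jaw":255},{"ax":0,"ay":0,"az":0,"dx":0,"dy":0,"dz":0.001,"jaw":255}]'
python3 -m inch '[{"ax":0,"ay":0,"az":0,"dx":0,"dy":0,"dz":0.0005,"jaw":255},{"ax":0,"ay":0,"az":0,"dx":0,"dy":0,"dz":0.0005,"jaw":255}]'
python3 -m inch '[{"ax":0,"ay":0,"az":0,"dx":0,"dy":0,"dz":0.0005,"jaw":255},{"ax":0,"ay":0,"az":0,"dx":0,"dy":0,"dz":0.0005,"jaw":255}]'
```

```text
time_s: 23.8
tcp_pos: [447.7, 42.0, 150.7]
orientation: [[0.099, 0.995, 0.001], [0.995, -0.099, -0.0], [-0.0, 0.001, -1.0]]
contact_force: [-3.2, -4.5, 20.6]
grip_width: 0.01
time_s: 24.05
tcp_pos: [447.7, 42.0, 150.6]
orientation: [[0.099, 0.995, 0.001], [0.995, -0.099, -0.0], [-0.0, 0.001, -1.0]]
contact_force: [-4.9, -4.6, 21.6]
grip_width: 0.003
time_s: 24.3
tcp_pos: [447.8, 42.0, 150.5]
orientation: [[0.099, 0.995, 0.002], [0.995, -0.099, -0.0], [-0.0, 0.002, -1.0]]
contact_force: [-5.7, -4.1, 27.2]
grip_width: 0.008
```

Hard stop reached at TCP z 150.6 (expected 151), with the force rising to ~25 N. Retreat straight up and check.

```bash
python3 -m inch '[{"ax":0,"ay":0,"az":0,"dx":0,"dy":0,"dz":-0.005,"jaw":255},{"ax":0,"ay":0,"az":0,"dx":0,"dy":0,"dz":-0.04,"jaw":255},{"ax":0,"ay":0,"az":0,"dx":-0.02,"dy":0,"dz":-0.09,"jaw":255},{"ax":0,"ay":0,"az":0,"dx":-0.06,"dy":0,"dz":-0.14,"jaw":255},{"ax":0,"ay":0,"az":0,"dx":-0.10,"dy":0,"dz":-0.17,"jaw":255},{"ax":0,"ay":0,"az":0,"dx":-0.15,"dy":0,"dz":-0.17,"jaw":255},{"ax":0,"ay":0,"az":0,"dx":-0.20,"dy":0,"dz":-0.17,"jaw":255},{"ax":0,"ay":0,"az":0,"dx":-0.20,"dy":0,"dz":-0.17,"jaw":255}]'
python3 - <<'E'
from h import *
st()
f=lambda t:S(0,95-145*np.cos(t)+38*np.sin(t),100+145*np.sin(t)+38*np.cos(t))
for n in("scene","top"):
    im,d=snap(n,n+"12"); C=cloud(n,d);hsv=cv2.cvtColor(im,cv2.COLOR_RGB2HSV);H,Sa=hsv[...,0].astype(int),hsv[...,1]
    P=C-SO; Q=np.stack([P@SX,P@SY,P[...,2]],-1); x,y,z=Q[...,0],Q[...,1],Q[...,2]
    for nm,m in(("red",((H<6)|(H>174))&(Sa>130)&(abs(x)<40)&(abs(y+50)<40)&(z>90)),("green",(H>45)&(H<95)&(Sa>60)&(abs(x)<35)&(abs(y)<80)&(z>30)&(z<95)),("brass",(H>8)&(H<35)&(Sa>90)&(abs(x)<35)&(abs(y)<80)&(z>30)&(z<95))):
        q=Q[m&(d>0)]; print(n,nm,len(q),np.percentile(q,3,0) if len(q) else 0,np.percentile(q,97,0) if len(q) else 0)
    if n=="scene": cv2.imwrite("pics/s12c.png",cv2.resize(im[110:250,240:380][:,:,::-1],None,fx=4,fy=4,interpolation=cv2.INTER_CUBIC))
    for w in("stamp","hex_key","ring_gauge"):
        for r in env.cut_out(w,n)[:1]: print(n,w,r["p"],r["uv"],np.median(C[r["mask"]&(d>0)],0))
E
```

```text
time_s: 25.3
tcp_pos: [427.3, -159.0, 318.5]
orientation: [[0.103, 0.995, -0.001], [0.995, -0.103, 0.001], [0.001, -0.001, -1.0]]
contact_force: [0.5, 0.2, -0.1]
grip_width: 0.006
t 25.3 tcp [ 427.334 -158.992  318.47 ] F [ 0.485  0.229 -0.066] w 0.005772774876744448 q [-28.735   8.138 102.819   0.03   69.109 -22.857] 
 [[ 0.103  0.995 -0.001]
 [ 0.995 -0.103  0.001]
 [ 0.001 -0.001 -1.   ]]
scene red 153 [-20.172 -63.637 134.357] [ 13.663 -45.746 148.936]
scene green 159 [-13.585 -34.947  62.216] [ 4.54  35.902 72.768]
scene brass 229 [-21.189 -66.184  46.998] [11.277 60.257 76.993]
scene stamp 0.67 [362.8, 245.2] [473.915 -69.475  32.482]
scene hex_key 0.56 [320.1, 263.7] [380.369 -31.941   2.552]
scene ring_gauge 0.65 [246.0, 177.4] [410.779 350.555  11.527]
top red 210 [-17.248 -61.538 139.372] [ 14.981 -38.719 152.689]
top green 105 [-11.874 -33.972  60.99 ] [-5.933 38.07  72.559]
top brass 123 [-19.049 -63.76   61.682] [17.456 62.644 79.025]
top stamp 0.59 [377.4, 188.0] [479.788 -63.491  55.719]
top ring_gauge 0.87 [197.1, 216.3] [414.109 356.089  14.959]
```

View pics/s12c.png

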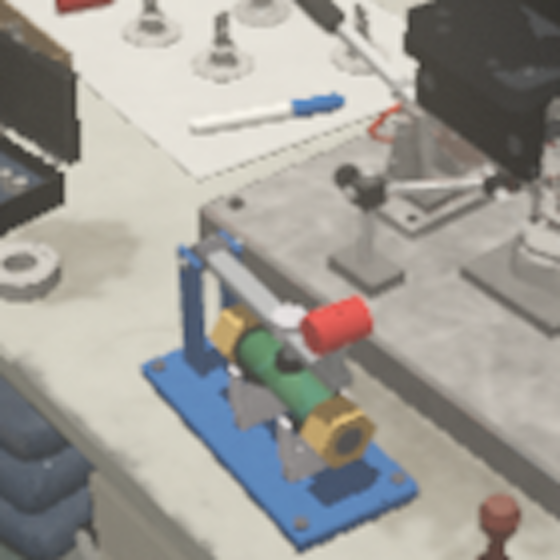

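The picture shows the arm level, the foot on the glass at (290,355), the tube in both saddles with its nuts outside, and the robot clear. The grip top stays at ~149–152 (151 = fully down) after withdrawal.

```bash
python3 -c "
from h import *
env.hand_in(); st()"
```

```text
the job is handed in; nothing more can be done
the job is handed in; nothing more can be done
```

The sight tube is lying in both V saddles and the hold-down arm is fully down with its foot on the glass. I handed the job in at about 26 s.

- **Tube:** I gripped it at 25 N and set it down with about 9 N on the saddles. The last cameras put the glass top at about 72.7 mm (73 expected) and the nuts outside the saddles at both ends, with the middle within about 1–2 mm of the seat.
- **Hold-down arm:** I swung it by the red grip, but the pads slipped along the grip over the last few degrees. I let go and pressed the grip down slowly from above with closed fingertips until it met the hard stop at 150.6 mm (151 expected). The force peaked at about 27 N at the stop. The arm stayed down after I withdrew; the two cameras read the grip top at 149 and 153 mm.
- **Bystanders:** The robot never touched them. The stamp and ring gauge read the same as at the start to within a few mm of noise. The hex key check was weaker: the network gave a centre about 40 mm along the key from its first reading, which I put down to partial masks. I did not confirm that separately.

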